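Clamp the hub in the inclined screw press: to contact plus half a turn

ROBOT

A 7-joint arm with a two-finger parallel gripper is mounted at the origin on the work surface. World frame = base frame: x ahead of the robot, y to its left, z up, the work surface at z = 0. Lengths are in mm, angles in rad, forces in N, time in s.
With the tool pointing down it reaches from about 350 to 900 mm from the base axis. Payload 19.9 kg.
Tool frame: the origin (TCP) lies at the very end of the fingers, on their centre line; the grasp point (between the pads) lies manip.grip_depth behind it (manip.grip_depth is the distance from the TCP to the grasp point, in mm); z points along the fingers, y is the line along which they close (so a half turn about z gives the same grasp; the last joint's range is limited). The gripper opens to 94 mm and grips with 3 to 60 N. Pads are 16 mm wide; open, the fingers measure 119 mm over their backs; the gripper's body (75 mm by 177 mm) begins 78 mm behind the grasp point.
Start: joints at [-1.351, 0.417, -0.01, 1.614, 0.005, 1.111, -0.053], TCP at [161.753, 603.684, 205.425] pointing down, gripper open.
Joint ranges: [-2.81, 2.81], [-0.39, 2.02], [-1.27, 1.25], [0.06, 2.57], [-1.19, 4.33], [0.19, 2], [-2.82, 2.82]. Speed limits (rad/s): [1.89, 1.89, 2.39, 2.39, 3.01, 3.01, 3.01].

INTERFACE

Orientations are given as a rotation vector (axis times angle).
In Python, from cell import manip gives the robot as it stands.
- The arm moves only by the tool servo_tool, never from a script. Its argument "commands" is a list of rows, each a list of 2 entries, a list of its own where there are three numbers: the shift along the tool's x, y, z in mm, then the turn about the tool's z in rad. A call has exactly 5 rows; each row shifts and turns the commanded pose from where the row before left it, along the tool's axes as they then stand; what a row does not reach is not made up. A row lasts 1/8 s, in which the tool goes at most 62.5 mm and 10.7 degrees, less where a joint would pass 70% of its speed; a pose out of reach is approached as far as the arm can. A call with a gripper value outside its range is refused whole. "claw" is the opening, from 0 (shut) to 1 (fully open), set as the call begins (left out, the last holds). The fingers move at their own pace and stop on an object; "newtons" is the grip in N (left out, the last holds). Time passes only in rows, so rows that do not move let the fingers close, or fill a call up. It gives the time, the measured TCP pose, the force and the opening at its end, in the units of the state.
- manip.read_state(): the state, without advancing time (a new reading comes with each control period).
- manip.grab_frame(name): name is "scene" or "top" or "wrist"; returns a dict with "img" (400x640x3 uint8, blue, green, red), "range_z" (400x640 float32, mm along the optical axis (not along the pixel's ray), 0 where there is no reading), "K" (3x3 intrinsics, pixels), "world_from_camera" (4x4, takes a point from camera to world coordinates). Camera axes: x right, y up, looking along -z (the intrinsics and any distortion apply to the point x, -y, -z); pixel columns grow to the right and rows downward; lengths in mm; the calibration is good to about 2 mm. A picture is of the moment at which its call begins.
- manip.hand_in(): hands the job in, once; it reports no verdict.
The state is a dict: "time": time; "qpos": joint angles; "qd": joint speeds; "joint_torque": joint torques, N m; "eef_pos": TCP position; "tool_rot": TCP orientation; "force": force on the tool from outside, world axes, zero at the start; "ft_torque": the same for the moment, N m; "opening": finger opening in mm.
Only numpy, scipy, OpenCV 4.12 (cv2) and the standard library are available. Lean on these libraries where they do the work, as an engineer would, in place of code of your own. Each camera call takes 0.05 s, during which the arm holds its last target. There are 200 camera calls.

TASK

Wind the crank of the blue inclined screw press clockwise until its brass foot just touches the steel hub standing under it, then give it half a turn more and let go, leaving the hub clamped where it stands. Do not over-tighten it, and leave the other hubs, the green can and the steel cup alone.

Things in the scene. Friction and masses are not known exactly. Their poses are not given: they have to be found in the camera images.
- press: blue two-post screw press, fixed to the table. Origin: on the table, centre of the hub under it; x away from the operator, z up. Its screw axis leans 30 degrees from vertical, top towards the press's -x. Posts and a cross bar (150 mm wide) hold the screw; its lower end is a brass foot, a level disc 30 mm across; two 24 mm high stop pins stand behind the hub.
- axis_foot (a point): the point of the table where the line of the screw axis meets it (24 mm to +x of the press origin).
- axis_top (a point): the point of the screw axis at the upper face of the cross bar, 158 mm up the axis from axis_foot; the crank turns above it. Feel of the screw: stiff, about 0.45 N m (9 N at the handle) while the foot is free, stays where left. The foot is sprung: on touching the hub the drag rises at once by about 0.2 N m (4 N at the handle), then by 0.34 N m per further turn.
- handle_mid (a point): middle (36 mm above the lower end) of the red crank handle: a round grip 24 mm across and 66 mm long, parallel to the leaning screw axis and 50 mm from it, spinning freely on its pin. It stands on a flat steel crank arm; arm and crank centre are no higher than the grip's lower end, so nothing stands beside the grip.
- crank (a joint): angle of the crank, rad; grows clockwise seen from above (from the crank end, down the axis). A turn (6.283) lowers crank, handle and foot by 20 mm along the axis. Starts anywhere in the first 0.8 turn; the foot meets the hub about 0.5 to 2.4 turns after the start; the thread ends at 19.8 rad.
- hub_a: A steel hub: 70 mm round flange 12 mm thick, 58 mm round body above it, flat top. The three hubs have unlike heights, 30 to 55 mm, which nobody has measured; any of them may be the one under the press, the others wait aside. Origin: centre of its underside, on the table.
- hub_b: A second steel hub: 70 mm round flange 12 mm thick, 58 mm round body above it, flat top. The three hubs have unlike heights, 30 to 55 mm, which nobody has measured; any of them may be the one under the press, the others wait aside. Origin: centre of its underside, on the table.
- hub_c: A third steel hub: 70 mm round flange 12 mm thick, 58 mm round body above it, flat top. The three hubs have unlike heights, 30 to 55 mm, which nobody has measured; any of them may be the one under the press, the others wait aside. Origin: centre of its underside, on the table.
- spray_can: green can, 56 mm in diameter, 170 mm high, bystander; origin at its underside.
- tip_cup: steel cup, 76 mm wide, 85 mm high, bystander; origin at its underside.
Mind the look-alikes: they are no part of the job. What is shaped like the hub_b but purple or red is not meant.

How it is judged:
By the outcome, as a careful person would: the job done as asked, in the order asked, and still so for the second after the job is handed in, with the robot touching nothing.
It also fails if it takes over 58 s, if anything falls off the work surface, if the arm or the gripper's body presses on something with over 40 N, if the wrist force passes 120 N, or if a joint passes its speed limit or range.

## Working session

There is one attempt and no reset: what is moved stays moved. The work goes in short steps, Python scripts to look and compute and a tool call to move; the robot and the scene stay as the last step left them, time stands still between calls to the robot, and variables do not carry over. Pictures are saved under pics/ and viewed, on a budget of 10 in all, crops included, one or two more only if the job needs it, and the job is handed in when it is done.

Besides the shell and the picture viewer there is one more tool, called after "Request:" by a JSON object that holds its "fn" and its "kwargs", one argument or row to a line. servo_tool: Moves the arm, as the interface text tells. Its arguments: {"type":"object","properties":{"commands":{"type":"array"},"claw":{"type":"number"},"newtons":{"type":"number"}},"required":["commands"]}

```bash
ls; mkdir -p pics; python3 - <<'E'
from cell import manip
import cv2,numpy as np
print(manip.read_state(), manip.grip_depth)
for n in ["scene","top"]:
    f=manip.grab_frame(n); cv2.imwrite(f"pics/{n}0.png",f["img"]); np.savez(f"{n}0.npz",**f)
    print(n,f["K"],f["world_from_camera"].round(3), f.keys())
E
```

```text
pics
{'time': 0.0, 'qpos': array([-1.35054673,  0.41798643, -0.01029207,  1.61420043,  0.00467811,
        1.11074941, -0.05300201]), 'qd': array([-8.49299181e-04, -1.32783243e-03, -1.07776791e-03,  8.45020206e-04,
        1.73236587e-03, -9.34659688e-04, -8.34544903e-05]), 'joint_torque': array([-1.69823811e-04, -8.51254821e+01,  6.39087260e-01, -4.25996947e+01,
       -4.87447937e-02,  1.87276723e-02,  1.20757195e-04]), 'eef_pos': array([161.63941766, 603.30953601, 204.80654683]), 'tool_rot': array([-4.09991401e-01, -3.11463204e+00,  2.06791469e-03]), 'force': array([ 0.75875606, -0.03280316,  0.2851107 ]), 'ft_torque': array([-0.05484795,  0.03647257, -0.00215828]), 'opening': 93.69491047150078} 18.8
scene [[480.97567047   0.         313.46528462]
 [  0.         480.97567047 197.11438567]
 [  0.           0.           1.        ]] [[-2.070000e-01 -5.560000e-01  8.050000e-01  1.439209e+03]
 [ 9.780000e-01 -1.020000e-01  1.810000e-01  1.875590e+02]
 [-1.900000e-02  8.250000e-01  5.650000e-01  7.141810e+02]
 [ 0.000000e+00  0.000000e+00  0.000000e+00  1.000000e+00]] dict_keys(['img', 'range_z', 'K', 'world_from_camera'])
top [[403.70546297   0.         314.67558015]
 [  0.         403.70546297 197.91271338]
 [  0.           0.           1.        ]] [[ 1.600000e-02  9.950000e-01 -1.020000e-01  4.786050e+02]
 [-9.990000e-01  1.900000e-02  2.600000e-02  1.364300e+01]
 [ 2.700000e-02  1.020000e-01  9.940000e-01  1.005963e+03]
 [ 0.000000e+00  0.000000e+00  0.000000e+00  1.000000e+00]] dict_keys(['img', 'range_z', 'K', 'world_from_camera'])
```

View pics/scene0.png

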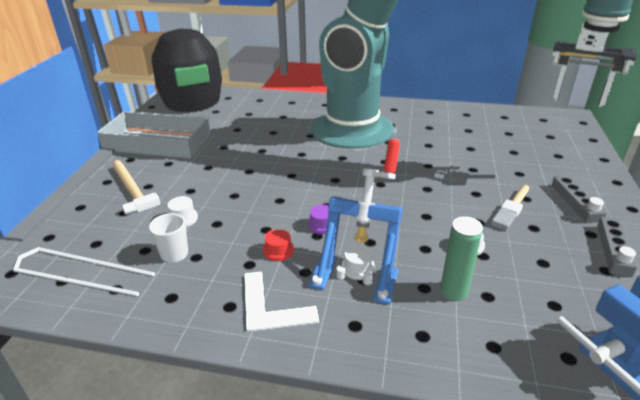

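View pics/top0.png

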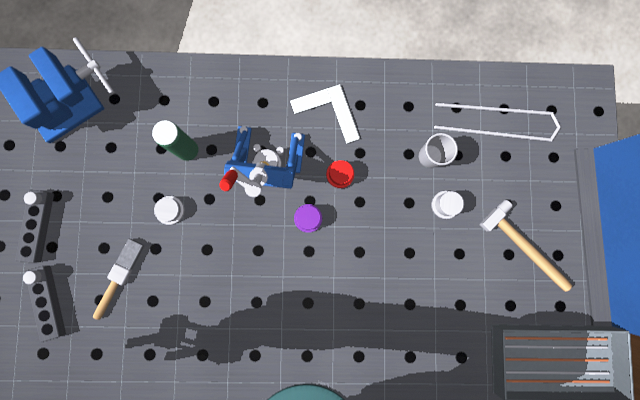

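The scene view shows the press: crossbar at (330-400, 210), red handle at (392,157), hub at (358,265). In the top view the crossbar spans (228-297, 180), the handle is at (228,180) and the can at (172,138). Next I measure these with depth.

```bash
cat >h.py <<'E'
import numpy as np,cv2
def cloud(f):
    z=f["range_z"];h,w=z.shape;u,v=np.meshgrid(np.arange(w),np.arange(h));K=f["K"];T=f["world_from_camera"]
    p=np.stack([(u-K[0,2])/K[0,0]*z,-(v-K[1,2])/K[1,1]*z,-z],-1)
    return p@T[:3,:3].T+T[:3,3]
def proj(f,P):
    T=f["world_from_camera"];K=f["K"];c=(np.atleast_2d(P)-T[:3,3])@T[:3,:3]
    return np.c_[K[0,0]*c[:,0]/-c[:,2]+K[0,2],K[1,1]*c[:,1]/c[:,2]+K[1,2]]
def ray(f,u,v):
    T=f["world_from_camera"];K=f["K"];d=T[:3,:3]@[(u-K[0,2])/K[0,0],-(v-K[1,2])/K[1,1],-1];return T[:3,3],d/np.linalg.norm(d)
def hsv(f): return cv2.cvtColor(np.ascontiguousarray(f["img"]),cv2.COLOR_BGR2HSV)
E
python3 - <<'E'
from h import *
box={"scene":(290,430,120,310),"top":(210,310,115,205)}
for n in box:
    f=np.load(n+"0.npz");P=cloud(f);H=hsv(f);a,b,c,d=box[n]
    m0=np.zeros(P.shape[:2],bool);m0[c:d,a:b]=1;m0&=f["range_z"]>0
    h,s,v=H[...,0],H[...,1],H[...,2]
    red=m0&((h<6)|(h>174))&(s>150)&(v>60)
    blue=m0&(h>98)&(h<118)&(s>120)&(v>50)&(P[...,2]>3)
    print(n,"red",red.sum()); 
    Q=P[red]; vv,uu=np.nonzero(red); print(uu.min(),uu.max(),vv.min(),vv.max(),Q.mean(0),Q.min(0),Q.max(0))
    B=P[blue];
    for lo in range(0,180,20):
        q=B[(B[:,2]>lo)&(B[:,2]<lo+20)]
        if len(q): 
            print(lo,len(q),[ (g.mean(0).round(0),len(g)) for g in (q[q[:,1]>np.median(B[:,1])],q[q[:,1]<=np.median(B[:,1])]) if len(g)], q.min(0).round(),q.max(0).round())
E
```

```text
scene red 369
290 398 140 255 [602.26843244 140.90129255 222.48504484] [196.30398888 -49.54573292  -2.64200665] [662.04434854 168.85064086 270.92553527]
0 523 [(array([724., 176.,  10.]), 278), (array([714.,  41.,  10.]), 245)] [654.  17.   3.] [766. 192.  20.]
20 278 [(array([725., 169.,  30.]), 132), (array([706.,  44.,  31.]), 146)] [669.  31.  20.] [747. 182.  40.]
40 272 [(array([708., 171.,  50.]), 136), (array([692.,  45.,  50.]), 136)] [656.  33.  40.] [733. 183.  60.]
60 265 [(array([690., 172.,  70.]), 138), (array([675.,  47.,  70.]), 127)] [647.  37.  60.] [711. 184.  80.]
80 286 [(array([670., 174.,  91.]), 149), (array([657.,  48.,  91.]), 137)] [633.  38.  80.] [687. 185. 100.]
100 192 [(array([652., 176., 109.]), 102), (array([639.,  49., 108.]), 90)] [631.  38. 100.] [669. 187. 120.]
120 662 [(array([642., 161., 131.]), 314), (array([637.,  77., 131.]), 348)] [602.  39. 120.] [655. 188. 140.]
140 216 [(array([637., 162., 142.]), 98), (array([629.,  75., 142.]), 118)] [616.  39. 140.] [645. 185. 146.]
top red 239
219 237 170 190 [585.97712588 156.20116305 256.75506437
[... 253 characters left out ...]
 32.]), 38)] [655.  33.  20.] [753. 177.  40.]
40 113 [(array([700., 166.,  49.]), 64), (array([694.,  40.,  50.]), 49)] [657.  35.  40.] [728. 175.  60.]
60 113 [(array([688., 168.,  69.]), 60), (array([676.,  43.,  70.]), 53)] [641.  35.  60.] [711. 178.  80.]
80 140 [(array([671., 171.,  90.]), 68), (array([655.,  45.,  91.]), 72)] [626.  36.  80.] [689. 182. 100.]
100 50 [(array([660., 174., 102.]), 24), (array([641.,  45., 104.]), 26)] [612.  38. 100.] [668. 180. 116.]
120 419 [(array([625., 125., 134.]), 184), (array([608.,  62., 134.]), 235)] [591.  39. 121.] [650. 189. 140.]
140 396 [(array([629., 140., 144.]), 230), (array([619.,  60., 143.]), 166)] [605.  39. 140.] [640. 188. 150.]
```

```bash
cat >fit.py <<'E'
from h import *
from scipy.optimize import least_squares
def ax(y): return np.array([-.5*np.cos(y),-.5*np.sin(y),.75**.5])
def press(yaw):
    c,s=np.cos(yaw),np.sin(yaw); return np.array([c,s,0]),np.array([-s,c,0]),ax(yaw)
def red(f,lo=150):
    P=cloud(f);H=hsv(f);h,s,v=H[...,0],H[...,1],H[...,2]
    m=((h<6)|(h>174))&(s>150)&(v>60)&(f["range_z"]>0)&(P[...,2]>lo)&(np.hypot(P[...,0]-640,P[...,1]-110)<140)
    return P[m]
def cyl(Q,yaw,cam):
    X,Y,A=press(yaw);U=np.cross(Y,A)  # U: in-plane +x,up
    q=np.c_[Q@U,Q@Y]
    r=least_squares(lambda c:np.hypot(*(q-c).T)-12,q.mean(0)+12*np.array([-(cam@U>0),0])*0,loss="soft_l1").x
    t=Q@A; return r,np.percentile(t,[1,50,99])
E
python3 - <<'E'
from fit import *
fs={n:np.load(n+"0.npz") for n in("scene","top")}
allB=[]
for n,f in fs.items():
    P=cloud(f);H=hsv(f);h,s,v=H[...,0],H[...,1],H[...,2]
    m=(h>98)&(h<118)&(s>120)&(v>50)&(P[...,2]>3)&(np.hypot(P[...,0]-690,P[...,1]-110)<140)
    B=P[m]
    # yaw: minimise spread of post outer/centre: PCA of crossbar strip along y
    C=B[(B[:,2]>118)]
    # end extents
    for yaw in(-.14,-.12,-.1,-.08):
        X,Y,A=press(yaw);U=np.cross(Y,A)
        y=B@Y
        L=B[(B[:,2]>20)&(B[:,2]<110)];yy=L@Y;mid=np.median(B@Y)
        print(n,yaw,"post y spread",[round(np.std(yy[k]),2) for k in(yy>mid,yy<=mid)],"y ext",np.percentile(C@Y,[1,99]).round(1),"U",np.percentile(C@U,[1,50,99]).round(1),"A",np.percentile(C@A,[1,50,99]).round(1))
    # crossbar slope of x vs y
    for sgn in(1,):
        c=np.polyfit(C[:,1],C@[1,0,0],1);print("slope x/y",c)
    Q=red(f)
    for yaw in(-.11,): print(n,"red",len(Q),cyl(Q,yaw,f["world_from_camera"][:3,3]),Q.mean(0))
    # grey things near hub
    g=(s<70)&(np.hypot(P[...,0]-715,P[...,1]-110)<60)&(P[...,2]>8)&(P[...,2]<75)
    G=P[g]; 
    for lo in range(8,76,6):
        k=G[(G[:,2]>=lo)&(G[:,2]<lo+6)]
        if len(k): print("  hubz",lo,len(k),k.mean(0).round(1),k.min(0).round(0),k.max(0).round(0))
E
```

```text
scene -0.14 post y spread [np.float64(5.18), np.float64(4.73)] y ext [128.2 273.4] U [573.6 600.3 606.3] A [-208.  -192.  -176.7]
scene -0.12 post y spread [np.float64(5.2), np.float64(4.79)] y ext [115.8 261.4] U [577.9 603.8 608.7] A [-209.8 -193.9 -179.3]
scene -0.1 post y spread [np.float64(5.28), np.float64(4.91)] y ext [103.3 249.2] U [582.  607.1 611.6] A [-211.5 -195.8 -181.7]
scene -0.08 post y spread [np.float64(5.41), np.float64(5.07)] y ext [ 90.7 236.8] U [585.9 610.1 614.8] A [-213.4 -197.5 -183.8]
slope x/y [8.18463971e-02 6.28208529e+02]Traceback (most recent call last):
  File "<stdin>", line 20, in <module>
  File "fit.py", line 13, in cyl
    r=least_squares(lambda c:np.hypot(*(q-c).T)-12,q.mean(0)+12*np.array([-(cam@U>0),0])*0,loss="soft_l1").x
                                                                          ^^^^^^^^^^
TypeError: The numpy boolean negative, the `-` operator, is not supported, use the `~` operator or the logical_not function instead.
```

```bash
python3 - <<'E'
import cv2
a=cv2.imread("pics/scene0.png")[120:310,290:430];b=cv2.imread("pics/top0.png")[110:205,205:315]
a=cv2.resize(a,None,fx=3,fy=3,interpolation=2);b=cv2.resize(b,None,fx=3.4,fy=3.4,interpolation=2)
import numpy as np
c=np.zeros((600,800,3),'u1');c[:570,:420]=a;c[:b.shape[0],424:424+b.shape[1]]=b[:, :376];cv2.imwrite("pics/crop1.png",c)
E
```

```text
(no output)
```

View pics/crop1.png

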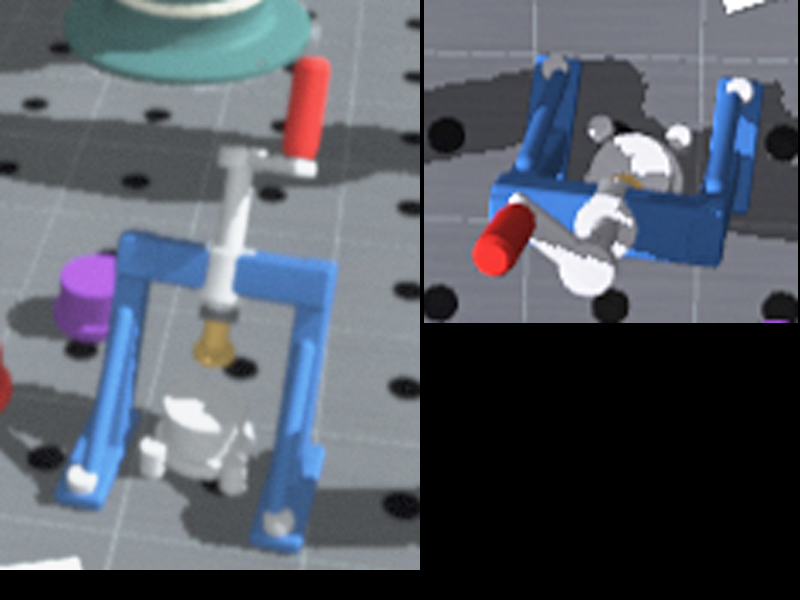

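The crop shows the handle on the press's +y side, the brass foot well above the white hub, and the bolts and stop pins. Next I triangulate these.

```bash
sed -i 's/+12\*np.array.*\*0,loss/,loss/' fit.py; python3 - <<'E'
from fit import *
fs={n:np.load(n+"0.npz") for n in("scene","top")}
S=lambda x,y:(290+(x-1)/3,120+(y-1)/3); T=lambda x,y:(205+(x-425.5)/3.4,110+(y-1.5)/3.4)
def tri(a,b):
    (o1,d1),(o2,d2)=ray(fs["scene"],*a),ray(fs["top"],*b)
    M=np.c_[d1,-d2];t=np.linalg.lstsq(M,o2-o1,rcond=None)[0];p,q=o1+d1*t[0],o2+d2*t[1];return ((p+q)/2).round(1),np.linalg.norm(p-q).round(1)
print("boltL,R",tri(S(80,477),T(740,87)),tri(S(278,520),T(555,65)))
print("pinL,R",tri(S(152,445),T(680,130)),tri(S(233,463),T(600,122)))
print("handle top",tri(S(314,63),T(493,257)),"barR corner",tri(S(126,236),T(720,200)))
for n,f in fs.items():
    P=cloud(f);H=hsv(f);h,s,v=H[...,0],H[...,1],H[...,2]
    Q=red(f)
    for yaw in(-.11,): print(n,"red",len(Q),cyl(Q,yaw,f["world_from_camera"][:3,3]),Q.mean(0))
    g=(s<70)&(np.hypot(P[...,0]-715,P[...,1]-110)<60)&(P[...,2]>8)&(P[...,2]<75)
    G=P[g]; 
    for lo in range(8,76,6):
        k=G[(G[:,2]>=lo)&(G[:,2]<lo+6)]
        if len(k): print("  hubz",lo,len(k),k.mean(0).round(1),k.min(0).round(0),k.max(0).round(0))
    br=(h>12)&(h<28)&(s>110)&(np.hypot(P[...,0]-690,P[...,1]-110)<60)&(P[...,2]>20)
    print("brass",br.sum(),P[br].mean(0),P[br].min(0),P[br].max(0))
E
```

```text
boltL,R (array([736.8,  32.6,  18.8]), np.float64(1.9)) (array([750.4, 168.6,  17.6]), np.float64(1.6))
pinL,R (array([702.3,  76. ,  24.4]), np.float64(0.6)) (array([707.5, 133.7,  22.5]), np.float64(1.8))
handle top (array([575.3, 160.3, 264.3]), np.float64(0.1)) barR corner (array([629.5,  43.1, 147.5]), np.float64(1.9))
scene red 336 (array([613.36288932, 221.72592655]), array([-108.87997018,  -79.66958163,  -48.11420832])) [600.39926712 158.15246146 243.2626593 ]
  hubz 8 154 [695.2 109.1  10.6] [664.  70.   8.] [717. 142.  14.]
  hubz 14 100 [698.7 109.2  17.1] [671.  68.  14.] [717. 141.  20.]
  hubz 20 133 [700.2 107.7  22.5] [672.  69.  20.] [750. 159.  26.]
  hubz 26 61 [691.6 110.7  29. ] [672.  82.  26.] [699. 136.  32.]
  hubz 32 59 [688.5 110.2  35.3] [657.  82.  32.] [700. 136.  38.]
  hubz 38 313 [677.1 108.4  40. ] [655.  80.  38.] [699. 136.  43.]
  hubz 62 8 [660.8 110.8  66.4] [657. 101.  64.] [663. 118.  68.]
  hubz 68 1 [662.6 103.9  69.2] [663. 104.  69.] [663. 104.  69.]
brass 111 [653.18626108 111.40102658  78.83201599] [643.15432487  99.75660452  66.48026745] [661.8748093  123.7209038   93.03638525]
top red 238 (array([612.56777143, 222.94405558]), array([-97.42695366, -52.00752349, -41.32790666])) [585.92872318 156.00044082 257.8254814 ]
  hubz 8 40 [682.9  91.1  11.1] [664.  69.   8.] [701. 143.  14.]
  hubz 14 14 [691.1 104.4  17. ] [666.  69.  14.] [707. 138.  20.]
  hubz 20 68 [700.8 104.6  23.5] [690.  69.  20.] [711. 143.  26.]
  hubz 26 8 [700.1 100.7  26.5] [691.  71.  26.] [707. 142.  27.]
  hubz 32 7 [675.7 112.6  37.5] [665.  84.  37.] [683. 133.  38.]
  hubz 38 236 [676.1 108.7  41.5] [658.  81.  38.] [695. 137.  44.]
  hubz 44 27 [677.3 104.6  44.8] [660.  81.  44.] [694. 136.  47.]
  hubz 68 2 [658.8 110.5  73.7] [659. 107.  73.] [659. 114.  74.]
brass 7 [654.75752242 105.35422245  72.36147075] [652.12264275  99.93942298  70.90236143] [656.68365297 111.75540128  74.05936638]
```

```bash
cat >>fit.py <<'E'
YAW=-.098; O=np.array([671.5,109.,0]); X,Y,A=press(YAW);U=np.cross(Y,A);AF=O+24*X
def rel(p): d=np.asarray(p)-AF; return d@U,d@Y,d@A
def hpos(th,t): return AF+50*(np.cos(th)*U+np.sin(th)*Y)+t*A
E
python3 - <<'E'
from fit import *
from scipy.spatial.transform import Rotation as R
for n in("scene","top"):
    f=np.load(n+"0.npz");r,t=cyl(red(f),YAW,0)
    m=r[0]*U+r[1]*Y+(-72)*A; 
    u,y,a=rel(m);print(n,"mid",m,"u,y,t",u,y,a,"rad",np.hypot(u,y),"ang",np.arctan2(y,u),"t range",t-AF@A)
print(U,Y,A,AF)
Rt=R.from_rotvec([-4.09991401e-01, -3.11463204e+00,  2.06791469e-03]).as_matrix();print(Rt)
E
```

```text
scene mid [587.44238133 158.13370941 245.46129268] u,y,t 25.335959983523594 40.673490876033895 268.8065634979075 rad 47.91913739133376 ang 1.0137007109174616 t range [230.60775624 259.8415203  291.40190065]
top mid [586.88291193 159.4474575  245.06561935] u,y,t 24.54461331784087 41.92619511429092 268.80656349790746 rad 48.58234123304396 ang 1.0411632005683173 t range [242.1182979 287.5226475 298.1512195]
[ 0.86187008 -0.08473471  0.5       ] [0.09784321 0.99520184 0.        ] [-0.49760092  0.0489216   0.8660254 ] [695.38484421 106.65176296   0.        ]
[[-9.65935260e-01  2.58783702e-01 -2.62458679e-04]
 [ 2.58783822e-01  9.65934398e-01 -1.29332188e-03]
 [-8.11727583e-05 -1.31718527e-03 -9.99999129e-01]]
```

Request:
{"fn": "servo_tool", "kwargs": {
  "commands": [
    [[0, 0, -20], -0.033],
    [[0, 0, -20], -0.033],
    [[0, 0, -20], -0.033],
    [[0, 0, -20], -0.033],
    [[0, 0, -20], -0.032]
  ],
  "claw": 1,
  "newtons": 50
}}

```text
time: 0.72
eef_pos: [161.7, 603.5, 305.7]
tool_rot: [-0.152, -3.138, 0.001]
force: [-0.1, -1.0, -0.5]
opening: 93.7
```

Request:
{"fn": "servo_tool", "kwargs": {
  "commands": [
    [[-25, -22, 0], 0],
    [[-32, -27, 0], 0],
    [[-32, -27, 0], 0],
    [[-32, -27, 0], 0],
    [[-32, -27, 0], 0]
  ]
}}

```text
time: 1.35
eef_pos: [302.1, 458.2, 305.2]
tool_rot: [-0.154, -3.138, 0.001]
force: [0.9, 0.6, 0.1]
opening: 94.2
```

Request:
{"fn": "servo_tool", "kwargs": {
  "commands": [
    [[-32, -27, 0], 0],
    [[-32, -27, 0], 0],
    [[-32, -27, 0], 0],
    [[-32, -27, 0], 0],
    [[-32, -27, 0], 0]
  ]
}}

```text
time: 1.98
eef_pos: [448.1, 308.2, 305.3]
tool_rot: [-0.153, -3.138, 0.0]
force: [0.2, 0.3, -0.5]
opening: 93.8
```

Request:
{"fn": "servo_tool", "kwargs": {
  "commands": [
    [[-32, -27, 0], 0],
    [[-32, -27, 0], 0],
    [[-32, -27, 0], 0],
    [[-25, -22, 0], 0],
    [[0, 0, 0], 0]
  ]
}}

```text
time: 2.6
eef_pos: [558.8, 192.8, 305.0]
tool_rot: [-0.159, -3.137, 0.002]
force: [-0.3, 0.4, 0.3]
opening: 93.8
```

```bash
python3 - <<'E'
from cell import manip
from fit import *
f=manip.grab_frame("wrist");np.savez("w1.npz",**f)
Q=red(f);print(len(Q),Q.mean(0),f["world_from_camera"][:3,3])
im=f["img"].copy()
if len(Q)>20:
    r,t=cyl(Q,YAW,0);m=r[0]*U+r[1]*Y+(268+AF@A)*A;u,y,a=rel(m);print("mid",m,u,y,np.hypot(u,y),np.arctan2(y,u),t-AF@A)
for th in(1.03,):
    for t,c in((232,(0,255,0)),(268,(255,255,0)),(298,(0,255,255))):
        p=proj(f,hpos(th,t))[0];print(p);cv2.circle(im,tuple(int(v) for v in p.round()),4,c,1)
for q in (AF+158*A,AF+158*A+75*Y,AF+158*A-75*Y):cv2.circle(im,tuple(int(v) for v in proj(f,q)[0].round()),4,(255,0,255),1)
cv2.imwrite("pics/w1.png",im)
E
```

```text
446 [575.76119161 160.2456146  266.29433782] [479.13763352 200.66332951 484.54801983]
mid [591.81610436 152.29738362 247.37270028] 30.555784131880074 35.293107797473496 46.68253851193333 0.8572167745234007 [255.33664347 296.34074126 298.2516848 ]
[294.28369279 250.331841  ]
[290.56143779 247.46418577]
[286.60472644 244.41590347]
```

View pics/w1.png

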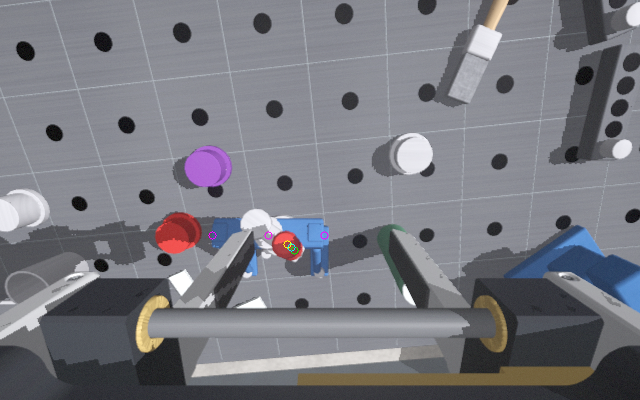

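The wrist view shows the handle's red top at (287,245), matching the predicted axis markers. I'll move over it, descend and grip.

Request:
{"fn": "servo_tool", "kwargs": {
  "commands": [
    [[-10, -10, 0], 0],
    [[-11, -10, 0], 0],
    [[-10, -10, 0], 0],
    [[0, 0, 10], 0],
    [[0, 0, 15], 0]
  ]
}}

```text
time: 3.28
eef_pos: [585.5, 162.5, 279.5]
tool_rot: [-0.153, -3.138, -0.0]
force: [0.2, 0.7, -0.4]
opening: 94.1
```

Request:
{"fn": "servo_tool", "kwargs": {
  "commands": [
    [[0, 0, 15], 0],
    [[0, 0, 15], 0],
    [[0, 0, 12], 0],
    [[0, 0, 8], 0],
    [[0, 0, 0], 0]
  ]
}}

```text
time: 3.9
eef_pos: [585.5, 162.2, 230.0]
tool_rot: [-0.154, -3.137, 0.001]
force: [-0.7, -0.2, -0.4]
opening: 94.1
```

Request:
{"fn": "servo_tool", "kwargs": {
  "commands": [
    [[0, 0, 0], 0],
    [[0, 0, 0], 0],
    [[0, 0, 0], 0],
    [[0, 0, 0], 0],
    [[0, 0, 0], 0]
  ],
  "claw": 0,
  "newtons": 50
}}

```text
time: 4.53
eef_pos: [585.7, 162.2, 230.5]
tool_rot: [0.154, 3.138, -0.0]
force: [-0.4, 0.2, 0.3]
opening: 47.0
```

Request:
{"fn": "servo_tool", "kwargs": {
  "commands": [
    [[0, 0, 0], 0],
    [[0, 0, 0], 0],
    [[0, 0, 0], 0],
    [[0, 0, 0], 0],
    [[0, 0, 0], 0]
  ]
}}

```text
time: 5.15
eef_pos: [585.4, 159.5, 230.3]
tool_rot: [-0.157, -3.136, 0.005]
force: [-5.2, -12.3, 3.5]
opening: 23.3
```

```bash
python3 - <<'E'
from cell import manip
from fit import *
s=manip.read_state();print(s["eef_pos"],s["force"],s["opening"])
f=manip.grab_frame("scene");np.savez("scene1.npz",**f)
r,t=cyl(red(f),YAW,0);m=r[0]*U+r[1]*Y+(268+AF@A)*A;u,y,a=rel(m);print("mid",m,u,y,np.arctan2(y,u))
# handle centre at gripper height
g=s["eef_pos"]+[0,0,18.8];print("grip point rel",rel(g),np.arctan2(rel(g)[1],rel(g)[0]))
# moves: tool frame
TX=-X;TY=Y;TZ=np.array([0,0,-1])
# circle: fixed grip height along handle t0; center AF
for k in range(0,41):
    th=rel(g); 
th0=float(np.arctan2(rel(g)[1],rel(g)[0]));t0=rel(g)[2];n=20
pts=np.array([hpos(th0-2*np.pi*k/n,t0-20*k/n) for k in range(n+1)])
d=np.diff(pts,axis=0);print(np.c_[d@TX,d@TY,d@TZ].round(1).tolist())
E
```

```text
[585.35286748 159.5275479  230.31139986] [ -5.18237377 -12.28544454   3.47618506] 23.28514029141024
mid [587.14522257 158.80621971 244.3212219 ] 24.4528273810796 41.3136994005133 1.0363674646558154
grip point rel (np.float64(25.242017609239355), np.float64(41.856196761713726), np.float64(273.07558187883154)) 1.0281260165607435
[[-10.9, -10.1, -5.1], [-7.7, -13.3, -3.3], [-3.8, -15.2, -1.0], [0.5, -15.6, 1.4], [4.6, -14.5, 3.8], [8.2, -12.0, 5.9], [11.0, -8.3, 7.5], [12.7, -3.8, 8.5], [13.0, 1.1, 8.7], [12.1, 5.9, 8.1], [9.9, 10.1, 6.8], [6.7, 13.3, 5.0], [2.8, 15.2, 2.7], [-1.5, 15.6, 0.3], [-5.6, 14.5, -2.1], [-9.2, 12.0, -4.2], [-12.0, 8.3, -5.8], [-13.7, 3.8, -6.7], [-14.0, -1.1, -6.9], [-13.1, -5.9, -6.4]]
```

Request:
{"fn": "servo_tool", "kwargs": {
  "commands": [
    [[-10.9, -12.6, -5.1], 0],
    [[-7.7, -13.3, -3.3], 0],
    [[-3.8, -15.2, -1.0], 0],
    [[0.5, -15.6, 1.4], 0],
    [[4.6, -14.5, 3.8], 0]
  ]
}}

```text
time: 5.82
eef_pos: [595.3, 91.5, 234.6]
tool_rot: [-0.151, -3.137, -0.004]
force: [-4.8, 12.8, -1.0]
opening: 23.3
```

```bash
cat >>fit.py <<'E'
def report(pos,F):
    p=np.asarray(pos)+[0,0,18.8];u,y,t=rel(p);th=np.arctan2(y,u)
    tang=np.sin(th)*U-np.cos(th)*Y; rad=np.cos(th)*U+np.sin(th)*Y; F=np.asarray(F)
    # work direction along helix
    print(f"u {u:.1f} y {y:.1f} t {t:.1f} r {np.hypot(u,y):.1f} th {th:.3f} crank {((1.028-th)%(2*np.pi))/2/np.pi:.3f} turn Ftan {F@tang:.1f} Frad {F@rad:.1f} Fax {F@A:.1f}")
E
python3 - <<'E'
from cell import manip
from fit import *
s=manip.read_state();print(s["time"],s["eef_pos"],s["force"],s["opening"]);report(s["eef_pos"],s["force"])
E
```

```text
5.825 [595.32038979  91.45611345 234.60655661] [-4.80710352 12.76932133 -1.0139768 ] 23.259862063553435
u 41.7 y -24.9 t 268.5 r 48.6 th -0.538 crank 0.249 turn Ftan -7.6 Frad -11.2 Fax 2.1
```

Request:
{"fn": "servo_tool", "kwargs": {
  "commands": [
    [[8.2, -12.0, 5.9], 0],
    [[11.0, -8.3, 7.5], 0],
    [[12.7, -3.8, 8.5], 0],
    [[13.0, 1.1, 8.7], 0],
    [[12.1, 5.9, 8.1], 0]
  ]
}}

```text
time: 6.45
eef_pos: [538.0, 77.1, 196.8]
tool_rot: [0.156, 3.136, -0.001]
force: [2.3, -2.4, 9.8]
opening: 23.2
```

Request:
{"fn": "servo_tool", "kwargs": {
  "commands": [
    [[9.9, 10.1, 6.8], 0],
    [[6.7, 13.3, 5.0], 0],
    [[2.8, 15.2, 2.7], 0],
    [[-1.5, 15.6, 0.3], 0],
    [[-5.6, 14.5, -2.1], 0]
  ]
}}

```text
time: 7.08
eef_pos: [529.8, 147.4, 182.2]
tool_rot: [-0.153, -3.133, 0.003]
force: [-8.4, -5.8, -0.6]
opening: 23.3
```

```bash
python3 - <<'E'
from cell import manip
from fit import *
s=manip.read_state();print(s["time"],s["eef_pos"],s["force"],s["opening"]);report(s["eef_pos"],s["force"])
E
```

```text
7.075 [529.76562557 147.43849881 182.19897654] [-8.41482926 -5.7691376  -0.61021735] 23.293849567775816
u -45.7 y 24.4 t 258.5 r 51.8 th 2.651 crank 0.742 turn Ftan -9.1 Frad 3.1 Fax 3.4
```

```bash
python3 - <<'E'
from fit import *
for p,F in(([595.3,91.5,234.6],[-4.8,12.8,-1]),([538.0,77.1,196.8],[2.3,-2.4,9.8]),([529.8,147.4,182.2],[-8.4,-5.8,-.6])): report(p,F)
P=np.array([[585.4,159.5,230.3],[595.3,91.5,234.6],[538.0,77.1,196.8],[529.8,147.4,182.2]])+[0,0,18.8]
q=np.array([rel(p)[:2] for p in P]);r=least_squares(lambda c:np.hypot(*(q-c).T)-50,[0,0]);print(r.x,r.fun, [rel(p)[2] for p in P])
E
```

```text
u 41.7 y -24.9 t 268.5 r 48.6 th -0.538 crank 0.249 turn Ftan -7.6 Frad -11.2 Fax 2.1
u -25.3 y -44.8 t 263.6 r 51.5 th -2.085 crank 0.496 turn Ftan -7.2 Frad -1.6 Fax 7.2
u -45.7 y 24.4 t 258.5 r 51.8 th 2.652 crank 0.742 turn Ftan -9.1 Frad 3.1 Fax 3.4
[-2.00192773 -0.33619233] [0.22487299 0.13905754 0.22503561 0.15950073] [np.float64(273.04090843143393), np.float64(268.51189941076285), np.float64(263.58420080833855), np.float64(258.4597462958276)]
```

Request:
{"fn": "servo_tool", "kwargs": {
  "commands": [
    [[-7.5, 12.0, -3.2], 0],
    [[-12.0, 8.3, -5.8], 0],
    [[-13.7, 3.8, -6.7], 0],
    [[-14.0, -1.1, -6.9], 0],
    [[-13.1, -5.9, -6.4], 0]
  ]
}}

```text
time: 7.7
eef_pos: [592.6, 160.4, 211.8]
tool_rot: [-0.151, -3.135, -0.001]
force: [-9.2, 2.2, -2.2]
opening: 23.2
```

Request:
{"fn": "servo_tool", "kwargs": {
  "commands": [
    [[-10.9, -10.1, -5.1], 0],
    [[-7.7, -13.3, -3.3], 0],
    [[-3.8, -15.2, -1.0], 0],
    [[0.5, -15.6, 1.4], 0],
    [[4.6, -14.5, 3.8], 0]
  ]
}}

```text
time: 8.32
eef_pos: [604.8, 90.0, 217.1]
tool_rot: [0.152, 3.136, 0.003]
force: [-1.3, 10.2, -0.4]
opening: 23.1
```

```bash
sed -i 's/^YAW=.*/&\nAF=AF-2.0*U-.34*Y/; ' fit.py; python3 - <<'E'
from cell import manip
from fit import *
s=manip.read_state();report(s["eef_pos"],s["force"])
for p,F in(([595.3,91.5,234.6],[-4.8,12.8,-1]),([538.0,77.1,196.8],[2.3,-2.4,9.8]),([529.8,147.4,182.2],[-8.4,-5.8,-.6])): report(p,F)
f=manip.grab_frame("scene");np.savez("scene2.npz",**f)
P=cloud(f);H=hsv(f);h,sa=H[...,0],H[...,1]
br=(h>12)&(h<28)&(sa>110)&(np.hypot(P[...,0]-680,P[...,1]-110)<60)&(P[...,2]>20)
print("brass",br.sum(),P[br].min(0),P[br].max(0))
cv2.imwrite("pics/s2.png",cv2.resize(f["img"][160:310,300:420],None,fx=4,fy=4,interpolation=2))
E
```

```text
u 43.2 y -25.1 t 248.5 r 50.0 th -0.526 crank 0.247 turn Ftan -7.5 Frad -6.9 Fax 0.8
u 43.7 y -24.5 t 268.5 r 50.1 th -0.511 crank 0.245 turn Ftan -7.9 Frad -11.0 Fax 2.1
u -23.3 y -44.5 t 263.6 r 50.2 th -2.054 crank 0.491 turn Ftan -7.3 Frad -1.4 Fax 7.2
u -43.7 y 24.7 t 258.5 r 50.2 th 2.627 crank 0.746 turn Ftan -9.2 Frad 2.9 Fax 3.4
brass 127 [625.4605516   86.29526004  47.74933794] [676.24296132 125.19125658 343.17860496]
```

View pics/s2.png

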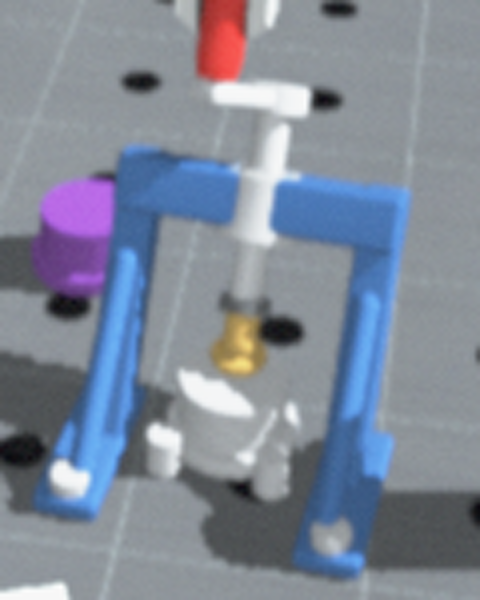

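The scene crop shows the foot (238,370) just above the hub's top (about 6 mm), with the drag still at its free level. I'll go on in 1/8-turn calls.

```bash
python3 - <<'E'
from fit import *
n=40;pts=np.array([hpos(1.028-2*np.pi*(1.25+k/n),-20*k/n) for k in range(n+1)]);d=np.diff(pts,axis=0)
r=np.c_[d@-X,d@Y,-d[:,2]].round(1)
for i in range(0,n,5): print(1.25+(i+5)/n,r[i:i+5].tolist())
E
```

```text
1.375 [[3.7, -6.4, 2.7], [4.5, -5.6, 3.2], [5.2, -4.7, 3.6], [5.8, -3.6, 3.9], [6.2, -2.5, 4.2]]
1.5 [[6.5, -1.3, 4.3], [6.5, -0.1, 4.4], [6.5, 1.2, 4.3], [6.2, 2.4, 4.2], [5.8, 3.5, 3.9]]
1.625 [[5.3, 4.6, 3.6], [4.6, 5.5, 3.2], [3.8, 6.3, 2.8], [2.9, 7.0, 2.2], [1.9, 7.4, 1.7]]
1.75 [[0.9, 7.7, 1.1], [-0.2, 7.8, 0.5], [-1.3, 7.8, -0.2], [-2.3, 7.5, -0.8], [-3.3, 7.0, -1.3]]
1.875 [[-4.2, 6.4, -1.9], [-5.0, 5.6, -2.3], [-5.7, 4.7, -2.7], [-6.3, 3.6, -3.0], [-6.7, 2.5, -3.3]]
2.0 [[-7.0, 1.3, -3.4], [-7.0, 0.1, -3.5], [-7.0, -1.2, -3.4], [-6.7, -2.4, -3.3], [-6.3, -3.5, -3.1]]
2.125 [[-5.8, -4.6, -2.8], [-5.1, -5.5, -2.4], [-4.3, -6.3, -1.9], [-3.4, -7.0, -1.4], [-2.4, -7.4, -0.8]]
2.25 [[-1.4, -7.7, -0.2], [-0.3, -7.8, 0.4], [0.8, -7.8, 1.0], [1.8, -7.5, 1.6], [2.8, -7.0, 2.2]]
```

Request:
{"fn": "servo_tool", "kwargs": {
  "commands": [
    [[3.7, -6.4, 2.7], 0],
    [[4.5, -5.6, 3.2], 0],
    [[5.2, -4.7, 3.6], 0],
    [[5.8, -3.6, 3.9], 0],
    [[6.2, -2.5, 4.2], 0]
  ]
}}

```text
time: 9.0
eef_pos: [577.7, 69.3, 199.8]
tool_rot: [0.153, 3.135, 0.002]
force: [4.2, 4.3, 6.4]
opening: 23.5
```

Request:
{"fn": "servo_tool", "kwargs": {
  "commands": [
    [[6.5, -1.3, 4.3], 0],
    [[6.5, -0.1, 4.4], 0],
    [[6.5, 1.2, 4.3], 0],
    [[6.2, 2.4, 4.2], 0],
    [[5.8, 3.5, 3.9], 0]
  ]
}}

```text
time: 9.62
eef_pos: [546.9, 76.9, 178.7]
tool_rot: [0.154, 3.135, -0.0]
force: [3.0, -2.5, 8.5]
opening: 23.1
```

Request:
{"fn": "servo_tool", "kwargs": {
  "commands": [
    [[5.3, 4.6, 3.6], 0],
    [[4.6, 5.5, 3.2], 0],
    [[3.8, 6.3, 2.8], 0],
    [[2.9, 7.0, 2.2], 0],
    [[1.9, 7.4, 1.7], 0]
  ]
}}

```text
time: 10.25
eef_pos: [530.7, 108.0, 164.8]
tool_rot: [0.156, 3.137, -0.003]
force: [-3.0, -12.1, 11.7]
opening: 23.4
```

Request:
{"fn": "servo_tool", "kwargs": {
  "commands": [
    [[0.9, 7.7, 1.1], 0],
    [[-0.2, 7.8, 0.5], 0],
    [[-1.3, 7.8, -0.2], 0],
    [[-2.3, 7.5, -0.8], 0],
    [[-3.3, 7.0, -1.3], 0]
  ]
}}

```text
time: 10.88
eef_pos: [538.8, 145.1, 164.5]
tool_rot: [-0.155, -3.134, 0.004]
force: [-13.0, -10.9, 6.8]
opening: 22.7
```

```bash
python3 - <<'E'
from fit import *
for p,F in(([592.6,160.4,211.8],[-9.2,2.2,-2.2]),([577.7,69.3,199.8],[4.2,4.3,6.4]),([546.9,76.9,178.7],[3,-2.5,8.5]),([530.7,108,164.8],[-3,-12.1,11.7]),([538.8,145.1,164.5],[-13,-10.9,6.8])): report(p,F)
E
```

```text
u 24.2 y 43.8 t 253.5 r 50.0 th 1.066 crank 0.994 turn Ftan -8.7 Frad -3.3 Fax 2.8
u 13.0 y -48.3 t 246.0 r 50.1 th -1.307 crank 0.372 turn Ftan -7.5 Frad -2.8 Fax 3.7
u -24.7 y -43.8 t 243.5 r 50.3 th -2.084 crank 0.495 turn Ftan -7.2 Frad -1.6 Fax 5.7
u -48.3 y -14.4 t 241.0 r 50.4 th -2.851 crank 0.617 turn Ftan -13.0 Frad -0.6 Fax 11.0
u -44.6 y 23.3 t 238.5 r 50.3 th 2.660 crank 0.740 turn Ftan -13.9 Frad 0.5 Fax 11.8
```

Contact shows between 1.50 and 1.62 turns (drag went from 7.5 to 13 N), so the target is about 2.05. I'll go on to 2.0 commanded.

Request:
{"fn": "servo_tool", "kwargs": {
  "commands": [
    [[-4.2, 6.4, -1.9], 0],
    [[-5.0, 5.6, -2.3], 0],
    [[-5.7, 4.7, -2.7], 0],
    [[-6.3, 3.6, -3.0], 0],
    [[-6.7, 2.5, -3.3], 0]
  ]
}}

```text
time: 11.5
eef_pos: [567.6, 166.7, 177.0]
tool_rot: [-0.153, -3.131, 0.002]
force: [-18.2, -1.5, 1.2]
opening: 23.2
```

Request:
{"fn": "servo_tool", "kwargs": {
  "commands": [
    [[-7.0, 1.3, -3.4], 0],
    [[-7.0, 0.1, -3.5], 0],
    [[-7.0, -1.2, -3.4], 0],
    [[-6.7, -2.4, -3.3], 0],
    [[-6.3, -3.5, -3.1], 0]
  ]
}}

```text
time: 12.12
eef_pos: [601.2, 160.2, 193.9]
tool_rot: [-0.149, -3.133, -0.003]
force: [-13.2, 10.4, -0.9]
opening: 23.6
```

```bash
python3 - <<'E'
from cell import manip
from fit import *
s=manip.read_state();report(s["eef_pos"],s["force"]);print(s["time"],s["eef_pos"],s["opening"])
f=manip.grab_frame("scene");cv2.imwrite("pics/s3.png",cv2.resize(f["img"][160:310,300:420],None,fx=4,fy=4,interpolation=2))
s=manip.read_state();report(s["eef_pos"],s["force"])
E
```

```text
u 22.7 y 44.4 t 233.7 r 49.9 th 1.099 crank 0.989 turn Ftan -15.4 Frad 2.3 Fax 6.3
12.125 [601.23994736 160.20803302 193.94741445] 23.555390627093857
u 23.7 y 43.9 t 233.6 r 49.9 th 1.076 crank 0.992 turn Ftan -15.1 Frad 1.3 Fax 5.5
```

View pics/s3.png

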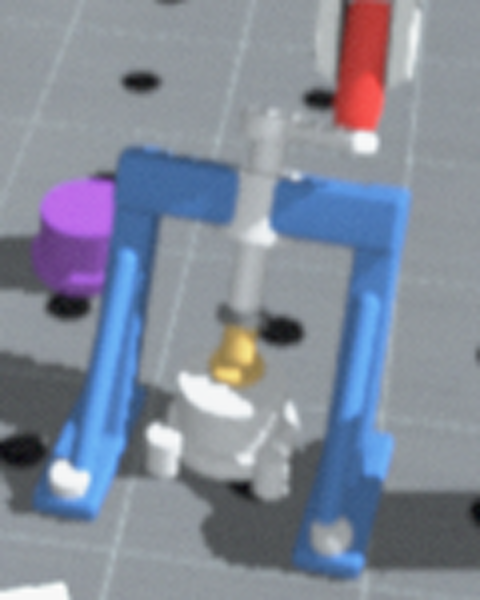

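The foot rests on the hub at (236,370) and the hub has not moved. The drag rise of 6.7 N at the same angle puts contact at about 1.56 turns. I'll go on to about 2.055, ease the stored push and release.

Request:
{"fn": "servo_tool", "kwargs": {
  "commands": [
    [[-5.8, -4.6, -2.8], 0],
    [[-5.1, -5.5, -2.4], 0],
    [[-2.2, -3.2, -1.0], 0],
    [[0, 0, 0], 0],
    [[0, 0, 0], 0]
  ]
}}

```text
time: 12.8
eef_pos: [614.2, 146.1, 200.7]
tool_rot: [-0.15, -3.136, -0.004]
force: [-6.6, 10.9, -0.3]
opening: 23.2
```

Request:
{"fn": "servo_tool", "kwargs": {
  "commands": [
    [[1.4, 1.8, 0.7], 0],
    [[0, 0, 0], 0],
    [[0, 0, 0], 0],
    [[0, 0, 0], 0],
    [[0, 0, 0], 0]
  ]
}}

```text
time: 13.42
eef_pos: [614.0, 146.3, 200.6]
tool_rot: [-0.152, -3.138, -0.002]
force: [-3.2, 5.8, 4.4]
opening: 22.7
```

```bash
python3 - <<'E'
from cell import manip
from fit import *
s=manip.read_state();report(s["eef_pos"],s["force"]);print(s["time"],s["eef_pos"],s["force"],s["opening"])
E
```

```text
u 38.2 y 31.9 t 232.5 r 49.7 th 0.695 crank 0.053 turn Ftan -4.9 Frad 2.7 Fax 5.7
13.425 [613.99438353 146.31696202 200.60990592] [-3.207258    5.77193017  4.38256557] 22.738200954021924
```

Crank at 2.05 turns, about half a turn past contact. Now I release and lift clear.

Request:
{"fn": "servo_tool", "kwargs": {
  "commands": [
    [[0, 0, 0], 0],
    [[0, 0, 0], 0],
    [[0, 0, 0], 0],
    [[0, 0, 0], 0],
    [[0, 0, 0], 0]
  ],
  "claw": 0.8
}}

```text
time: 14.05
eef_pos: [614.2, 145.2, 200.4]
tool_rot: [0.154, 3.138, -0.0]
force: [-0.2, 0.6, 0.1]
opening: 69.5
```

Request:
{"fn": "servo_tool", "kwargs": {
  "commands": [
    [[0, 0, -5], 0],
    [[0, 0, -15], 0],
    [[0, 0, -25], 0],
    [[0, 0, -30], 0],
    [[0, 0, -30], 0]
  ]
}}

```text
time: 14.68
eef_pos: [614.2, 145.2, 307.6]
tool_rot: [0.154, 3.137, 0.0]
force: [0.1, -0.6, 0.6]
opening: 75.3
```

Request:
{"fn": "servo_tool", "kwargs": {
  "commands": [
    [[15, 0, -20], 0],
    [[25, 0, 0], 0],
    [[30, 0, 0], 0],
    [[15, 0, 0], 0],
    [[0, 0, 0], 0]
  ]
}}

```text
time: 15.3
eef_pos: [529.4, 153.7, 326.3]
tool_rot: [0.153, 3.137, 0.001]
force: [-0.0, 0.2, -0.6]
opening: 75.0
```

```bash
python3 - <<'E'
from cell import manip
from fit import *
s=manip.read_state();print(s["time"],s["eef_pos"],s["force"],s["opening"])
f=manip.grab_frame("scene")
Q=red(f);r,t=cyl(Q,YAW,0);m=r[0]*U+r[1]*Y+(230+AF@A)*A;u,y,a=rel(m);print("handle ang",np.arctan2(y,u),np.hypot(u,y),t-AF@A)
P=cloud(f);H=hsv(f)
G=P[(H[...,1]<70)&(np.hypot(P[...,0]-675,P[...,1]-109)<35)&(P[...,2]>37)&(P[...,2]<46)];print("hub top",G.mean(0),G.min(0),G.max(0))
cv2.imwrite("pics/s4.png",f["img"])
E
```

```text
15.3 [529.43648382 153.73157864 326.34499524] [-0.03250105  0.15261353 -0.56799398] 74.97876869049185
handle ang 0.7086788970428904 49.22381741875168 [190.47462462 220.63376299 250.58859315]
hub top [677.20832382 108.26662314  39.53083876] [643.80628339  79.99780689  37.124574  ] [700.22993771 135.96657151  45.82874744]
```

View pics/s4.png

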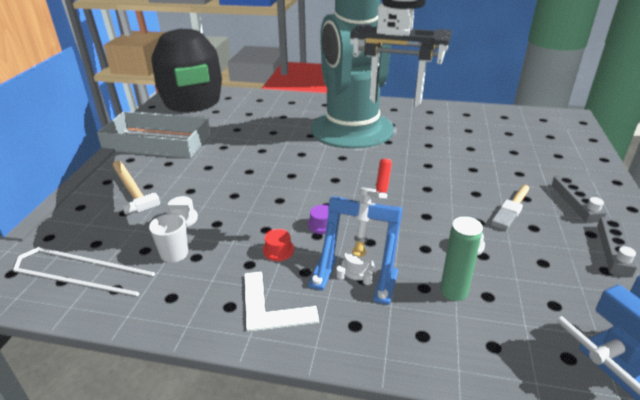

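The picture shows the gripper clear of everything and the foot at (358,248) on the hub. The hub, can, cup and other parts are where they were, and the handle has stayed at its angle (0.709 against 0.695 rad at release).

```bash
python3 -c "
from cell import manip
print(manip.hand_in())"
```

```text
the job is handed in; nothing more can be done
None
```

I wound the crank 2.05 turns clockwise, released the handle, backed the arm clear and handed in at about 15 s.

- **Contact and half turn:** Drag at the handle rose from about 7.5 N to 13 N between 1.50 and 1.62 turns. Comparing drag at equal crank angles puts the touch at about 1.56 turns, so the crank went roughly 0.5 turn further, give or take 0.05.
- **After release:** The crank held its angle (0.709 rad by camera, 0.695 rad by the arm just before). The hub's visible top was within about 2 mm of where it began, and the other parts look unmoved in the last picture.
- **Disagreements:**
    - The free drag I measured (7–9 N) was a little under the stated 9 N.
    - Camera estimates of where contact would come (about 1.45 and 1.6 turns) differed by 0.15 turn, either side of the value felt.
    - My first estimate of the screw axis was 2 mm off. It caused an 11 N sideways push on the handle until I corrected it after three quarters of a turn.

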